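Book in the specimens at the clinic desk

TASK

Book in the specimens: roll every sample canister along the green mat, between its two rails, without picking it up, until its yellow label faces up to the ceiling, leaving it lying on the mat, and stand every specimen jar upright inside the blue tray. When all of them are ready, press the green call button to call the courier. Leave the mug, the mouse and the red case where they are.

Things in the scene. Friction and masses are not known exactly. Their poses are not given: they have to be found in the camera images.
- canister1_center (a point): White round canister, red cap, 44 mm diameter, 100 mm long, about 0.16 kg, lying on the mat; may be absent. Point: its centre, on its axis, 22 mm above the mat. y: along the cylinder to the cap; z: out through the middle of the label (yellow, one black stripe, 60 mm long, 77 degrees wide), so label up = z up. Rolls very freely. Label starts 100 to 165 degrees away from up.
- canister2_center (a point): White round canister, blue cap, 44 mm diameter, 100 mm long, about 0.16 kg, lying on the mat; may be absent. Point: its centre, on its axis, 22 mm above the mat. y: along the cylinder to the cap; z: out through the middle of the label (yellow, one black stripe, 60 mm long, 77 degrees wide), so label up = z up. Rolls very freely. Label starts 100 to 165 degrees away from up.
- canister3_center (a point): White round canister, green cap, 44 mm diameter, 100 mm long, about 0.16 kg, lying on the mat; may be absent. Point: its centre, on its axis, 22 mm above the mat. y: along the cylinder to the cap; z: out through the middle of the label (yellow, one black stripe, 60 mm long, 77 degrees wide), so label up = z up. Rolls very freely. Label starts 100 to 165 degrees away from up.
- jar1_center (a point): Specimen jar, closed, cream body 54 mm in diameter with an orange lid 58 mm in diameter (the lid is the top 18 mm), 70 mm tall, about 0.14 kg, standing on the desk; may be absent. The point is its centre, 35 mm above its foot; its z axis points up when it stands.
- jar2_center (a point): Specimen jar, closed, cream body 54 mm in diameter with an orange lid 58 mm in diameter (the lid is the top 18 mm), 70 mm tall, about 0.14 kg, standing on the desk; may be absent. The point is its centre, 35 mm above its foot; its z axis points up when it stands.
- jar3_center (a point): Specimen jar, closed, cream body 54 mm in diameter with an orange lid 58 mm in diameter (the lid is the top 18 mm), 70 mm tall, about 0.14 kg, standing on the desk; may be absent. The point is its centre, 35 mm above its foot; its z axis points up when it stands.
- jar4_center (a point): Specimen jar, closed, cream body 54 mm in diameter with an orange lid 58 mm in diameter (the lid is the top 18 mm), 70 mm tall, about 0.14 kg, standing on the desk; may be absent. The point is its centre, 35 mm above its foot; its z axis points up when it stands.
- mat_mid (a point): Fixed dark green mat, 270 mm (its x) by 450 mm (its y), 3 mm thick, with a rail 18 mm high and 8 mm thick along each of its two long sides (inner faces 254 mm apart), open at the two ends. The point is the middle of its top face.
- tray_in (a point): Fixed shallow blue tray, outside 300 mm (its x) by 170 mm (its y), rim 16 mm high and 5 mm thick, floor 5 mm thick. The point is the middle of its inner floor; x and y along its sides, z up.
- call_top (a point): Middle of the top of the green push button (36 mm in diameter) on a white call box 60 x 90 mm, fixed to the desk; the button moves straight down.
- call (a joint): How far the call button is pressed, in m: 0 up, 0.006 fully down (takes about 5 N, springs back). It counts as pressed beyond 0.004.
- mug_rim (a point): Blue mug, 72 mm in diameter and 85 mm tall, a bystander; the point is the centre of its mouth.
- mouse: Black computer mouse, 105 x 60 x 34 mm, a bystander; origin at the middle of its underside.
- case: Red zip case, 70 x 190 x 45 mm, a bystander; origin at the middle of its underside.
There are look-alikes about, which are no part of the job. What is shaped like the part that bears jar3_center but purple or turquoise is not meant.

How it is judged:
By the outcome, as a careful person would: the job done as asked, in the order asked, and still so for the second after the job is handed in, with the robot touching nothing.
Of canister1, canister2, canister3 only 2 to 3 are there at a start; the rules pass over those that are not, and their reading is None.
Of jar1, jar2, jar3, jar4 only 3 to 4 are there at a start; the rules pass over those that are not, and their reading is None.
At some moment in a run one of canister1, canister2, canister3, jar1, jar2, jar3, jar4 may be knocked a few centimetres aside while the robot is not near it.
It also fails if it takes over 210 s, if anything falls off the work surface, if the arm or the gripper's body presses on something with over 40 N, if the wrist force passes 120 N, or if a joint passes its speed limit or range.

ROBOT

A 6-joint arm with a two-finger parallel gripper is mounted at the origin on the work surface. World frame = base frame: x ahead of the robot, y to its left, z up, the work surface at z = 0. Lengths are in m, angles in rad, forces in N, time in s.
With the tool pointing down it reaches from about 0.4 to 0.925 m from the base axis. Payload 12.5 kg.
Tool frame: the origin (TCP) lies at the very end of the fingers, on their centre line; the grasp point (between the pads) lies 19 mm behind it (env.grasp_offset is the distance from the TCP to the grasp point, in m); z points along the fingers, y is the line along which they close (so a half turn about z gives the same grasp; the last joint's range is limited). The gripper opens to 95 mm and grips with 3 to 60 N. Pads are 20 mm wide; open, the fingers measure 119 mm over their backs; the gripper's body (75 mm by 180 mm) begins 59 mm behind the grasp point.
Start: joints at [-1.411, 0.491, 1.559, -0, 1.092, -0.106], TCP at [0.164, -0.603, 0.215] pointing down, gripper open.
Joint ranges: [-3.1, 3.1], [-0.84, 2.19], [0.05, 2.79], [-1.13, 4.28], [0.06, 2.93], [-2.69, 2.69]. Speed limits (rad/s): [2.22, 2.22, 2.79, 3.14, 3.14, 3.14].

INTERFACE

Orientations are given as a unit quaternion [x, y, z, w].
In Python, from plant import env gives the robot as it stands.
- The arm moves only by the shell command python3 -m jog 'ROWS' [OPENING] [FORCE]. ROWS is JSON, a list that holds one entry, the list of rows, each a list of 6 numbers: the shift along the tool's x, y, z normalised to -1 to 1, where 1 is 80 mm, then the turn, a rotation vector about the tool's x, y, z normalised to -1 to 1, where 1 is pi/4 rad. A call has 1 to 5 rows; each row is the pose to reach, as a shift and turn from the pose commanded when the call began, along the tool's axes at that moment; what a row does not reach only later rows make up. A row lasts 1/8 s, in which the tool goes at most 62.5 mm and 10.7 degrees, less where a joint would pass 70% of its speed; a pose out of reach is approached as far as the arm can. A call with a number of a shift or a turn outside -1 to 1 is refused whole. A call with a gripper value outside its range is refused whole. OPENING is the opening, from 0 (shut) to 1 (fully open), set as the call begins (- or left out, the last holds). The fingers move at their own pace and stop on an object; FORCE is the grip in N (left out, the last holds). Time passes only in rows, so rows that repeat a pose let the fingers close. It gives the time, the measured TCP pose, the force, the opening and the grip force at its end, in the units of the state.
- env.sense(): the state, without advancing time (a new reading comes with each control period).
- env.read_camera(name): name is "scene" or "top"; returns the picture (384x512x3 uint8, red, green, blue); there is no depth.
- env.camera_model(name): a dict with "intrinsics" (3x3 intrinsics, pixels), "R" (3x3) and "t" (3): a world point X has camera coordinates R X + t. Camera axes: x right, y down, z forward; pixel columns grow to the right and rows downward; lengths in m; the calibration is good to about 2 mm. A picture is of the moment at which its call begins. camera_model takes no time and is no camera call.
- env.hand_in(): hands the job in; it is judged then, once.
The state is a dict: "t": time; "q": joint angles; "joint_vel": joint speeds; "effort": joint torques, N m; "ee_pos": TCP position; "orientation": TCP orientation; "ft_force": force on the tool from outside, world axes, zero at the start; "moment": the same for the moment, N m; "grip_width": opening from 0.0 (shut) to 1.0 (fully open); "gripper_force": force on a finger pad.
Only numpy, scipy, OpenCV 4.12 (cv2) and the standard library are available. Lean on these libraries where they do the work, as an engineer would, in place of code of your own. Each camera call takes 0.05 s, during which the arm holds its last target. There are 200 camera calls.

## Working session

There is one attempt and no reset: what is moved stays moved. The work goes in short steps, Python scripts to look and compute and a shell command to move; the robot and the scene stay as the last step left them, time stands still between calls to the robot, and variables do not carry over. Pictures are saved under pics/ and viewed, at most 14 in all, crops included, and the job is handed in when it is done.

```bash
ls; mkdir -p pics; cat > h.py <<'E'
import numpy as np, cv2, json
from plant import env
from scipy.spatial.transform import Rotation as R
def shot(n,f=None):
    im=env.read_camera(n)
    if f: cv2.imwrite('pics/'+f,im[:,:,::-1])
    return im
def ray(n,u,v):
    m=env.camera_model(n);Rm=np.array(m['R']);t=np.array(m['t'])
    return -Rm.T@t, Rm.T@np.linalg.solve(np.array(m['intrinsics']),[u,v,1.])
def atz(n,u,v,z):
    c,d=ray(n,u,v); return c+d*(z-c[2])/d[2]
def tri(uv1,uv2,n1='scene',n2='top'):
    c1,d1=ray(n1,*uv1);c2,d2=ray(n2,*uv2)
    d1/=np.linalg.norm(d1);d2/=np.linalg.norm(d2)
    s=np.linalg.lstsq(np.c_[d1,-d2],c2-c1,rcond=None)[0]
    a,b=c1+s[0]*d1,c2+s[1]*d2
    return (a+b)/2,np.linalg.norm(a-b)
def proj(n,X):
    m=env.camera_model(n);p=np.array(m['intrinsics'])@(np.array(m['R'])@np.array(X)+m['t']);return p[:2]/p[2]
E
python3 - <<'E'
from h import *
a=shot('scene','s0.png');b=shot('top','t0.png')
for n in('scene','top'):
    c,d=ray(n,256,192);print(n,c.round(3),d.round(3))
    print(env.camera_model(n)['intrinsics'])
print(env.sense())
E
```

```text
pics
scene [ 1.127 -0.868  0.715] [-0.516  0.656 -0.551]
[[378.6253629    0.         253.36334864]
 [  0.         378.6253629  189.4186793 ]
 [  0.           0.           1.        ]]
top [ 0.207 -0.091  1.564] [ 0.197 -0.014 -0.981]
[[426.79788734   0.         249.63336113]
 [  0.         426.79788734 189.44698619]
 [  0.           0.           1.        ]]
{'t': 0.1, 'q': array([-1.41059704e+00,  4.91499908e-01,  1.55939364e+00,  6.04585160e-06,
        1.09169429e+00, -1.05562975e-01]), 'joint_vel': array([-0.00258886, -0.00149593, -0.00103366, -0.00176137, -0.00115316,
        0.00045738]), 'effort': array([ 6.53418356e-04, -6.13623834e+01, -2.58604681e+01,  6.93458109e-02,
        4.70129389e-02, -6.91719833e-05]), 'ee_pos': array([ 0.16416411, -0.60283136,  0.21411802]), 'orientation': array([ 9.91184348e-01,  1.32489021e-01, -1.09107249e-05, -4.97479508e-04]), 'ft_force': array([-0.15630093, -0.90394143,  0.15206387]), 'moment': array([0.01414474, 0.04043259, 0.05729977]), 'gripper_force': 0.0, 'grip_width': 0.9950091669502481}
```

View pics/s0.png

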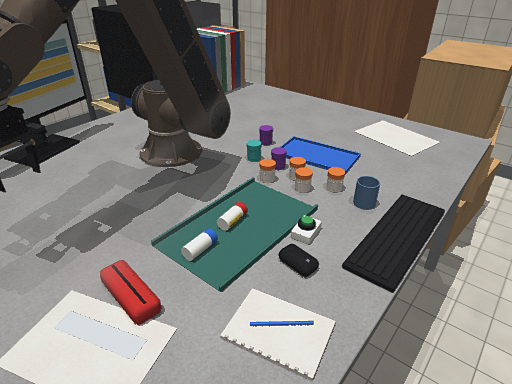

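View pics/t0.png

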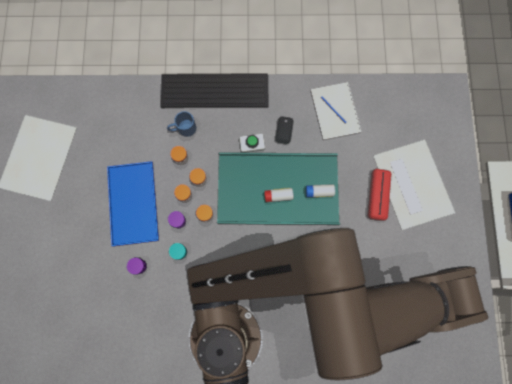

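Orange jars are near top (179,154), (198,176), (183,192) and (205,213). The look-alikes are purple at (177,220) and (137,266) and turquoise at (177,252). Orange lid plus cream body fits the description. There are two canisters, red cap (280,195) and blue cap (321,191). I'll confirm with enlarged crops.

```bash
python3 - <<'E'
from h import *
s=cv2.imread('pics/s0.png')[120:300,150:400];t=cv2.imread('pics/t0.png')[80:280,100:350]
cv2.imwrite('pics/s0c.png',cv2.resize(s,None,fx=3.2,fy=3.2,interpolation=cv2.INTER_CUBIC))
cv2.imwrite('pics/t0c.png',cv2.resize(t,None,fx=3,fy=3,interpolation=cv2.INTER_CUBIC))
# orange lid blobs in both
for n,f in(('scene','s0'),('top','t0')):
    im=cv2.imread(f'pics/{f}.png');hsv=cv2.cvtColor(im,cv2.COLOR_BGR2HSV)
    for nm,lo,hi in(('orange',(6,150,120),(18,255,255)),('green',(55,120,60),(75,255,255)),('yellow',(20,120,100),(35,255,255)),('red',(0,180,100),(4,255,255)),('blue',(105,200,100),(125,255,255))):
        m=cv2.inRange(hsv,lo,hi);k,l,st,c=cv2.connectedComponentsWithStats(m)
        print(n,nm,[(c[i].round(1).tolist(),st[i,:5].tolist()) for i in range(1,k) if st[i,4]>12])
E
```

```text
scene orange [([297.1, 160.8], [290, 157, 16, 11, 110]), ([267.3, 162.4], [260, 159, 16, 8, 108]), ([303.4, 171.2], [296, 167, 16, 9, 120]), ([336.0, 171.1], [328, 167, 17, 9, 117]), ([301.6, 177.9], [298, 177, 8, 3, 18]), ([333.8, 177.4], [331, 176, 7, 4, 14])]
scene green [([306.6, 220.6], [301, 216, 12, 10, 96])]
scene yellow [([51.4, 61.9], [31, 54, 39, 18, 236]), ([46.8, 71.7], [20, 62, 52, 22, 323]), ([40.5, 90.6], [7, 76, 69, 29, 450]), ([235.4, 218.6], [230, 213, 12, 13, 49])]
scene red [([215.6, 29.4], [204, 27, 25, 5, 29]), ([241.9, 206.0], [236, 202, 11, 10, 54]), ([136.6, 298.1], [115, 273, 44, 49, 1051])]
scene blue [([303.5, 321.0], [295, 321, 18, 1, 18]), ([260.5, 322.0], [250, 322, 22, 1, 22])]
top orange [([178.2, 153.5], [171, 147, 15, 14, 167]), ([197.1, 176.0], [190, 169, 15, 15, 172]), ([182.0, 192.1], [175, 185, 15, 15, 175]), ([203.9, 212.7], [197, 206, 15, 15, 176])]
top green [([251.9, 140.2], [248, 136, 9, 9, 65])]
top yellow []
top red []
top blue []
```

View pics/s0c.png

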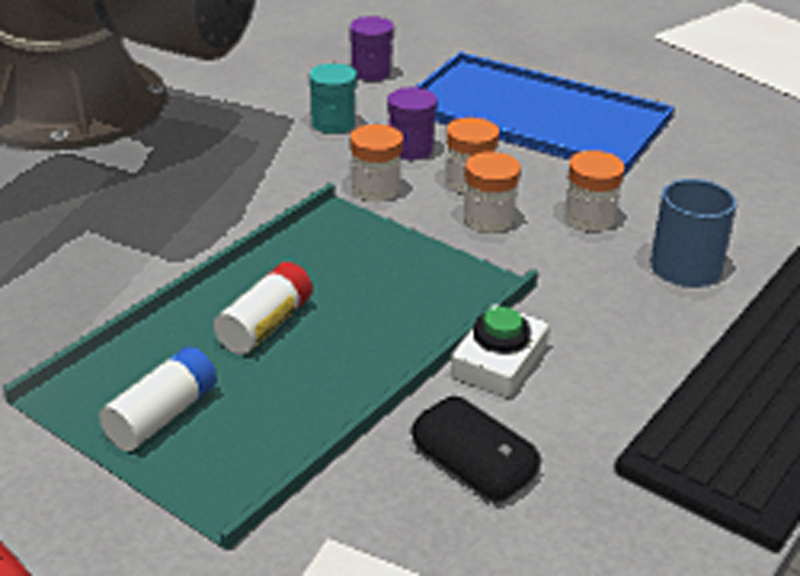

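View pics/t0c.png

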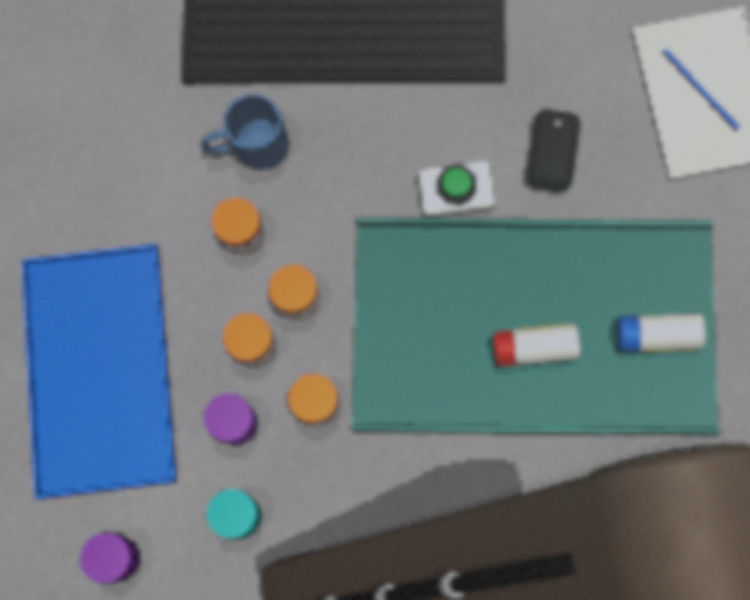

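Confirmed: the four orange-lidded cream jars are the ones meant, and the mat holds two canisters (red and blue). Next I'll compute positions and enlarge the canisters.

```bash
python3 - <<'E'
from h import *
top=[(178.2,153.5),(197.1,176),(182,192.1),(203.9,212.7)]
sc=[(336,171),(303.4,172),(297.1,161.5),(267.3,163)]
for a,b in zip(sc,top):print('jar',[x.round(3) for x in tri(a,b)],atz('top',*b,.068).round(3))
print('btn',tri((306.6,219.5),(251.9,140.2))[0].round(3))
C=lambda u,v:(100+u/3,80+v/3)
C2=lambda u,v:(150+u/3.2,120+v/3.2)
print('mat',[atz('top',*C(*p),.02)[:2].round(3) for p in((357,219),(711,222),(717,432),(354,430))])
print('tray',[atz('top',*C(*p),.016)[:2].round(3) for p in((24,262),(157,246),(175,482),(37,497))])
print('tray h',[tri(C2(*s),C(*p))[0].round(3) for s,p in(((460,57),(37,497)),((672,108),(24,262)))])
print('red',[atz('top',*C(*p),.025)[:2].round(3) for p in((494,349),(579,343))])
print('blu',[atz('top',*C(*p),.025)[:2].round(3) for p in((618,334),(705,331))])
for z in('purple1',(230,419)),('turq',(234,513)),('mug',(253,120)),('mouse',(553,150)),('purple2',(109,557)):print(z[0],atz('top',*C(*z[1]),.07)[:2].round(3))
print('redc h',tri(C2(264,308),C(537,346)),'bluc h',tri(C2(160,399),C(662,332)))
s=cv2.imread('pics/s0.png')[195:265,175:255];t=cv2.imread('pics/t0.png')[178:208,256:342]
cv2.imwrite('pics/can.png',np.vstack([cv2.resize(s,(480,420),interpolation=cv2.INTER_CUBIC),cv2.resize(t,(480,168),interpolation=cv2.INTER_CUBIC)]))
E
```

```text
jar [array([0.652, 0.171, 0.069]), np.float64(0.003)] [0.651 0.17  0.068]
jar [array([0.568, 0.1  , 0.066]), np.float64(0.002)] [0.566 0.099 0.068]
jar [array([0.509, 0.153, 0.064]), np.float64(0.001)] [0.507 0.152 0.068]
jar [array([0.434, 0.074, 0.066]), np.float64(0.004)] [0.432 0.072 0.068]
btn [ 0.707 -0.098  0.05 ]
mat [array([0.666, 0.025]), array([ 0.661, -0.418]), array([ 0.397, -0.414]), array([0.401, 0.026])]
tray [array([0.613, 0.441]), array([0.633, 0.275]), array([0.339, 0.241]), array([0.321, 0.406])]
tray h [array([0.324, 0.411, 0.006]), array([0.617, 0.444, 0.011])]
red [array([ 0.499, -0.145]), array([ 0.506, -0.249])]
blu [array([ 0.517, -0.297]), array([ 0.52 , -0.404])]
purple1 [0.408 0.168]
turq [0.298 0.16 ]
mug [0.779 0.151]
mouse [ 0.738 -0.218]
purple2 [0.248 0.302]
redc h (array([ 0.50488959, -0.19535479,  0.02321745]), np.float64(0.006048336139896677)) bluc h (array([ 0.52157519, -0.34862573,  0.02437392]), np.float64(0.006359819576901894))
```

View pics/can.png

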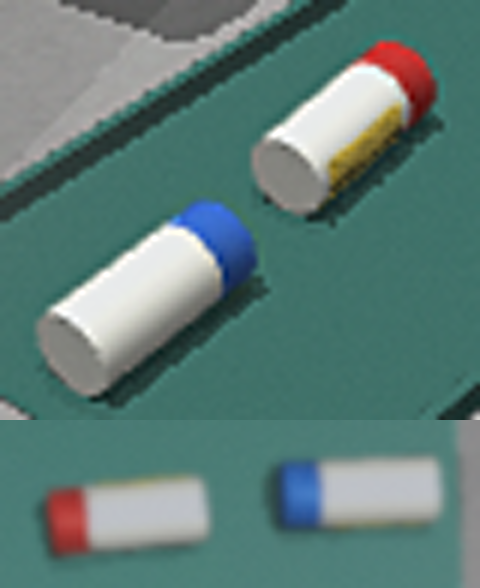

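Red's label is on the lower +x side, about 110° from up, so it rolls toward -x. Blue's is on the lower -x side, about 130°, so it rolls toward +x. I'll straddle each with the fingers across world x and roll it.

```bash
cat >> h.py <<'E'
def d(x,y,z,yaw=None):
    s=env.sense();q=R.from_quat(s['orientation']);M=q.as_matrix()
    y0=np.degrees(np.arctan2(M[1,0],M[0,0]))
    tgt=q if yaw is None else R.from_euler('z',yaw,degrees=True)*R.from_euler('x',180,degrees=True)
    sh=M.T@(np.array([x,y,z])-s['ee_pos'])/.08
    print('at',s['ee_pos'].round(4),'yaw %.1f'%y0,'w %.3f'%s['grip_width'],'t %.1f'%s['t'],'F',s['ft_force'].round(1),'shift',sh.round(2),'turn',((q.inv()*tgt).as_rotvec()/(np.pi/4)).round(3),'q',s['q'].round(2))
E
python3 -m jog '[[[1,-1,0,0,0,-0.88],[1,-1,0,0,0,-0.88],[1,-1,0,0,0,-0.88],[1,-1,0,0,0,-0.88],[1,-1,0,0,0,-0.88]]]' 0.75 5
python3 -m jog '[[[1,0.2,0,0,0,-0.88],[1,0.2,0,0,0,-0.88],[1,0.2,0,0,0,-0.88],[1,0.2,0,0,0,-0.88],[1,0.2,0,0,0,-0.88]]]'
python3 -c "
from h import *
d(.503,-.197,.1,94)"
```

```text
t: 0.72
ee_pos: [0.2204, -0.5047, 0.2145]
orientation: [0.888, 0.46, 0.0, -0.0]
ft_force: [0.3, 0.3, -0.2]
grip_width: 0.751
gripper_force: 0.0
t: 1.35
ee_pos: [0.2795, -0.4487, 0.2145]
orientation: [0.681, 0.733, 0.0, -0.0]
ft_force: [-0.3, -0.4, 0.8]
grip_width: 0.753
gripper_force: 0.0
at [ 0.2795 -0.4487  0.2145] yaw 94.2 w 0.753 t 1.4 F [-0.3 -0.4  0.8] shift [2.93 3.02 1.43] turn [-0.    -0.     0.005] q [-1.14  0.35  1.79 -0.    0.99 -1.21]
```

```bash

python3 -m jog '[[[1,1,0,0,0,0],[1,1,0,0,0,0],[1,1,0,0,0,0]]]' >/dev/null
python3 -m jog '[[[1,1,0.4,0,0,0],[1,1,0.4,0,0,0],[1,1,0.4,0,0,0]]]'>/dev/null
python3 -m jog '[[[0.93,1,1,0,0,0],[0.93,1,1,0,0,0],[0.93,1,1,0,0,0],[0.93,1,1,0,0,0]]]'
python3 -c "
from h import *
d(.503,-.197,.014,94)
b=shot('top');s=shot('scene')
cv2.imwrite('pics/a1.png',np.vstack([cv2.resize(s[170:290,160:300],(560,480)),cv2.resize(b[170:215,250:350],(560,120))])[:,:,::-1])"
```

```text
t: 2.6
ee_pos: [0.5005, -0.1975, 0.1026]
orientation: [0.68, 0.733, -0.0, -0.0]
ft_force: [0.1, 0.1, 0.3]
grip_width: 0.751
gripper_force: 0.0
at [ 0.5005 -0.1975  0.1026] yaw 94.3 w 0.751 t 2.6 F [0.1 0.1 0.3] shift [0.   0.03 1.11] turn [-0.001  0.     0.008] q [-0.5   0.52  1.89 -0.    0.74 -0.57]
```

View pics/a1.png

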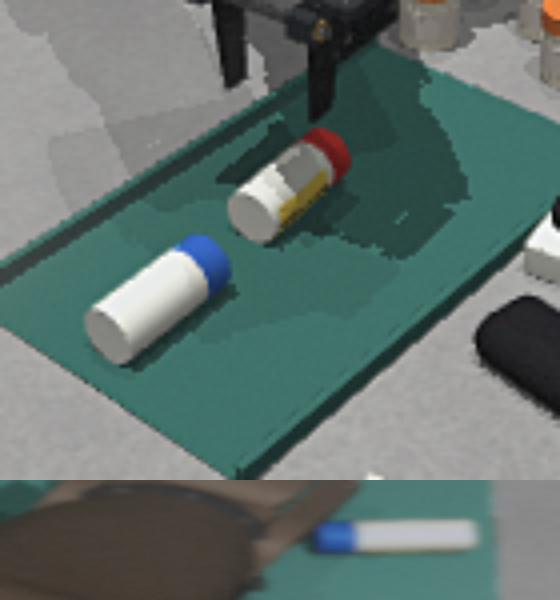

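The fingers straddle the red canister, with its label still visible on the +x side. I'll descend and roll it toward -x.

```bash

python3 -m jog '[[[0,0.03,0.6,0,0,0],[0,0.03,1,0,0,0],[0,0.03,1,0,0,0]]]' >/dev/null
python3 -m jog '[[[0,0,0.11,0,0,0],[0,0,0.11,0,0,0],[0,0,0.11,0,0,0],[0,0,0.11,0,0,0]]]' 0.53
python3 -m jog '[[[0,-0.05,0,0,0,0],[0,-0.13,0,0,0,0],[0,-0.23,0,0,0,0],[0,-0.33,0,0,0,0],[0,-0.41,0,0,0,0]]]'
python3 -m jog '[[[0,-0.05,0,0,0,0],[0,-0.08,0,0,0,0],[0,-0.1,0,0,0,0],[0,-0.1,0,0,0,0],[0,-0.1,0,0,0,0]]]'
python3 -c "
from h import *
d(.460,-.197,.014,94)
s=shot('scene')
cv2.imwrite('pics/a2.png',cv2.resize(s[180:280,170:290],(600,500))[:,:,::-1])"
```

```text
t: 3.58
ee_pos: [0.5033, -0.1964, 0.0144]
orientation: [0.679, 0.734, 0.0, 0.0]
ft_force: [-0.1, 0.4, -0.0]
grip_width: 0.534
gripper_force: 0.0
t: 4.2
ee_pos: [0.4697, -0.1989, 0.0138]
orientation: [0.679, 0.734, -0.0, -0.0]
ft_force: [-0.4, 0.4, 0.6]
grip_width: 0.534
gripper_force: 0.0
t: 4.82
ee_pos: [0.4625, -0.1994, 0.0138]
orientation: [0.679, 0.734, -0.0, 0.0]
ft_force: [-0.1, 0.1, 0.5]
grip_width: 0.526
gripper_force: 0.0
at [ 0.4625 -0.1994  0.0138] yaw 94.4 w 0.526 t 4.8 F [-0.1  0.1  0.5] shift [ 0.03 -0.03 -0.  ] turn [0.   0.   0.01] q [-0.54  0.63  2.03 -0.    0.48 -0.62]
```

View pics/a2.png

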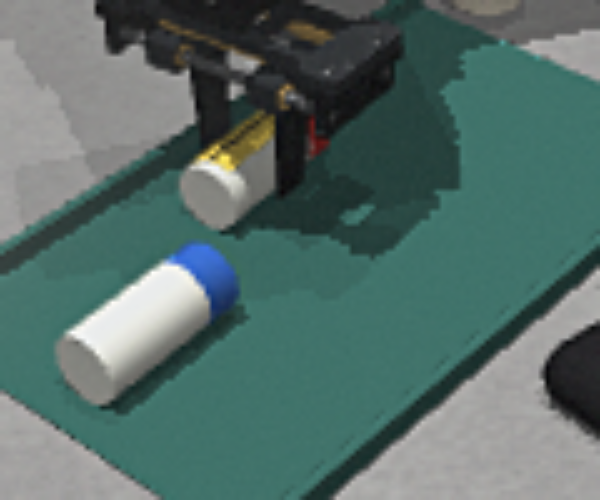

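```bash

python3 -m jog '[[[0,0,0,0,0,0],[0,0,0,0,0,0],[0,0,0,0,0,0]]]' 0.65 >/dev/null
python3 -m jog '[[[0,0,-0.3,0,0,0],[0,0,-1,0,0,0],[0,0,-1,0,0,0]]]' 0.75 >/dev/null
python3 -m jog '[[[-1,0.3,0,0,0,0],[-1,0.3,0,0,0,0],[-1,0.3,0,0,0,0]]]' >/dev/null
python3 -m jog '[[[-0.94,0.26,0,0,0,0.05],[-0.94,0.26,0,0,0,0.05],[-0.94,0.26,0,0,0,0.05]]]' >/dev/null
python3 -c "
from h import *
d(.519,-.35,.014,92)
s=shot('scene');b=shot('top')
cv2.imwrite('pics/a3.png',np.vstack([cv2.resize(s[180:270,170:290],(560,420)),cv2.resize(b[170:225,250:350],(560,180))])[:,:,::-1])"
```

```text
at [ 0.5185 -0.3501  0.093 ] yaw 92.2 w 0.753 t 6.4 F [-0.1  0.6  0.1] shift [-0.    0.01  0.99] turn [-0.001 -0.001  0.004] q [-0.7   0.63  1.67  0.    0.84 -0.74]
```

View pics/a3.png

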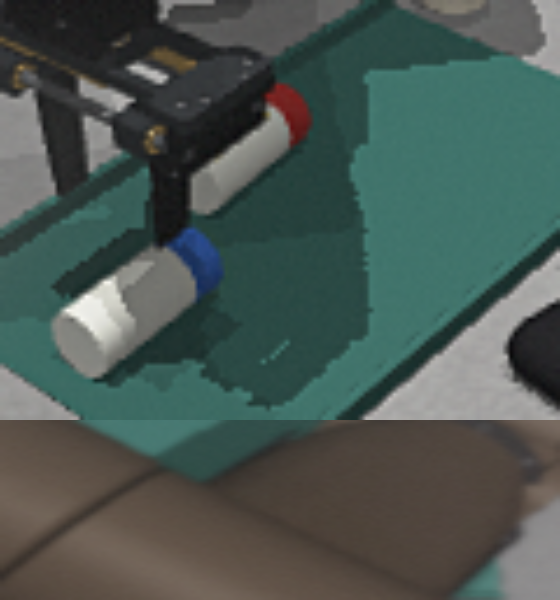

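I'm over blue. I'll descend and roll it toward +x.

```bash

python3 -m jog '[[[0,0,0.6,0,0,0],[0,0,1,0,0,0],[0,0,1,0,0,0]]]' >/dev/null
python3 -m jog '[[[0,0,0,0,0,0],[0,0,0,0,0,0],[0,0,0,0,0,0],[0,0,0,0,0,0]]]' 0.53
python3 -m jog '[[[0,0.05,0,0,0,0],[0,0.13,0,0,0,0],[0,0.23,0,0,0,0],[0,0.33,0,0,0,0],[0,0.43,0,0,0,0]]]' >/dev/null
python3 -m jog '[[[0,0.09,0,0,0,0],[0,0.15,0,0,0,0],[0,0.18,0,0,0,0],[0,0.19,0,0,0,0],[0,0.19,0,0,0,0]]]'
python3 -m jog '[[[0,0,0,0,0,0],[0,0,0,0,0,0],[0,0,0,0,0,0]]]' 0.65 >/dev/null
python3 -m jog '[[[0,0,-0.3,0,0,0],[0,0,-1,0,0,0],[0,0,-1,0,0,0]]]'  >/dev/null
python3 -m jog '[[[1,0,-0.5,0,0,0],[1,0,-0.5,0,0,0],[1,0,-0.5,0,0,0]]]' 0.95 >/dev/null
python3 -m jog '[[[1,0,0,0,0,0],[1,0,0,0,0,0],[1,0,0,0,0,0]]]'  >/dev/null
python3 -m jog '[[[1,-0.2,0,0,0,0],[1,-0.2,0,0,0,0],[1,-0.2,0,0,0,0]]]'  >/dev/null
python3 -m jog '[[[1,-0.5,0,0,0,0],[1,-0.5,0,0,0,0],[1,-0.5,0,0,0,0]]]'  >/dev/null
python3 -c "
from h import *
d(.434,.074,.1,92)
s=shot('scene');b=shot('top','t3.png')
cv2.imwrite('pics/a4.png',np.vstack([cv2.resize(s[180:270,170:290],(480,360)),cv2.resize(b[150:220,250:350],(480,240))])[:,:,::-1])
s=env.read_camera('scene');cv2.imwrite('pics/s3.png',s[:,:,::-1])"
```

```text
t: 7.35
ee_pos: [0.5192, -0.3508, 0.0144]
orientation: [0.694, 0.72, 0.0, 0.0]
ft_force: [0.4, -0.3, 0.9]
grip_width: 0.533
gripper_force: 0.0
t: 8.6
ee_pos: [0.5686, -0.3488, 0.0139]
orientation: [0.694, 0.72, -0.0, 0.0]
ft_force: [0.5, -0.1, -1.3]
grip_width: 0.534
gripper_force: 0.1
at [ 0.5009 -0.0316  0.134 ] yaw 92.2 w 0.950 t 10.8 F [-0.1 -0.2  1.3] shift [ 1.35 -0.79  0.42] turn [0.001 0.001 0.005] q [-0.19  0.43  1.95 -0.    0.77 -0.23]
```

View pics/a4.png

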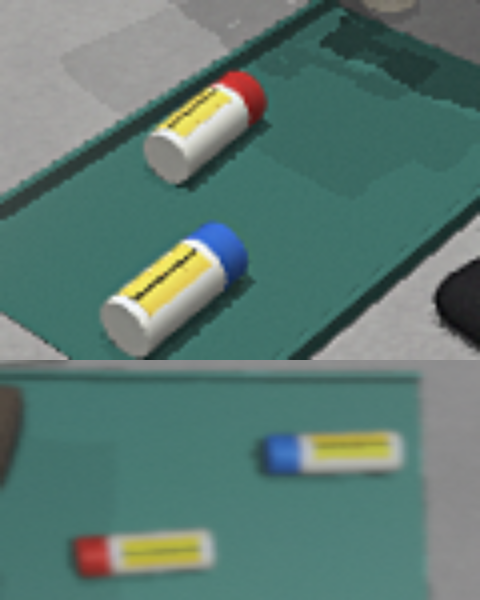

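Both labels are roughly up. I'll quantify the tilt from the across-axis profile in the top view.

```bash
cat > lab.py <<'E'
from h import *
def lab(im,p0,w=30,show=True):
    "label tilt (deg, + toward world +x) from the top view near pixel p0"
    u0,v0=int(p0[0])-w//2-5,int(p0[1])-12
    c=cv2.resize(im[v0:v0+25,u0:u0+w+10],None,fx=8,fy=8,interpolation=cv2.INTER_CUBIC)
    h=cv2.cvtColor(c,cv2.COLOR_RGB2HSV)
    body=((h[...,1]<70)|((h[...,0]<35)|(h[...,0]>100)))&(h[...,2]>90)
    body=cv2.morphologyEx(body.astype(np.uint8),cv2.MORPH_OPEN,np.ones((15,15)))
    k,l,st,ce=cv2.connectedComponentsWithStats(body);i=1+np.argmax(st[1:,4]);body=(l==i)
    (cx,cy),sz,_=cv2.minAreaRect(np.argwhere(body)[:,::-1].astype(np.float32))
    pts=np.argwhere(body)[:,::-1]
    mu=pts.mean(0);ax=np.linalg.svd(pts-mu,full_matrices=False)[2][0]; ax*=np.sign(ax[0]);nr=np.array([ax[1],-ax[0]]) # nr: image up = +x world
    yel=np.argwhere(body&(h[...,0]>18)&(h[...,0]<38)&(h[...,1]>90))[:,::-1]
    blk=np.argwhere(body&(h[...,0]>12)&(h[...,0]<40)&(h[...,2]<175))[:,::-1]
    half=min(sz)/2;ctr=np.array([cx,cy])
    X=atz('top',u0+(cx+.5)/8-.5,v0+(cy+.5)/8-.5,.025)
    cam=ray('top',0,0)[0];tilt=np.degrees(np.arctan2(X[0]-cam[0],cam[2]-X[2]))
    o=np.percentile((yel-ctr)@nr,[4,96])/half; 
    e=np.degrees(np.arcsin(np.clip(o,-1,1)))-tilt
    print('pos',X[:2].round(4),'axis yaw %.1f'%np.degrees(np.arctan2(-ax[0],-ax[1]) ),'size px',(np.array(sz)/8).round(1),'yellow edges deg',e.round(1),'mid %.1f'%e.mean(),'mean-off deg %.1f'%(np.degrees(np.arcsin(((yel-ctr)@nr).mean()/half))-tilt))
E
python3 - <<'E'
from lab import *
im=cv2.imread('pics/t3.png')[:,:,::-1].copy()
lab(im,(250+145/4.8,150+(553-360)/3.43)); lab(im,(250+333/4.8,150+(452-360)/3.43))
E
```

```text
pos [ 0.4637 -0.2008] axis yaw -85.4 size px [13.3 29.5] yellow edges deg [-40.4  21.9] mid -9.3 mean-off deg -9.3
pos [ 0.5728 -0.3486] axis yaw -87.5 size px [13.4 29.6] yellow edges deg [-24.6  32.8] mid 4.1 mean-off deg 1.9
```

Both overshot by about 10°: red tilts to -x and blue to +x. I'll nudge each back by closing a tight cage centred about 4 mm over.

```bash

python3 -m jog '[[[-1,-0.25,0,0,0,-0.05],[-1,-0.25,0,0,0,-0.05],[-1,-0.25,0,0,0,-0.05]]]' 0.75 >/dev/null
python3 -m jog '[[[-1,-0.15,0.5,0,0,0],[-1,-0.15,0.5,0,0,0],[-1,-0.15,0.5,0,0,0]]]' >/dev/null
python3 -c "
from h import *
d(.4674,-.2008,.014,94.6)"
```

```text
at [ 0.4778 -0.1937  0.0929] yaw 94.3 w 0.749 t 11.8 F [ 0.6  0.7 -0.4] shift [-0.08 -0.13  0.99] turn [-0.001 -0.001 -0.007] q [-0.51  0.51  1.95 -0.    0.69 -0.59]
```

```bash

python3 -m jog '[[[-0.08,-0.13,0.3,0,0,0],[-0.08,-0.13,1,0,0,0],[-0.08,-0.13,1,0,0,0],[-0.08,-0.13,1,0,0,0]]]' >/dev/null
python3 -m jog '[[[0,0,0,0,0,0],[0,0,0,0,0,0],[0,0,0,0,0,0],[0,0,0,0,0,0],[0,0,0,0,0,0]]]' 0.49
python3 -m jog '[[[0,0,0,0,0,0],[0,0,0,0,0,0],[0,0,0,0,0,0]]]' 0.65 >/dev/null
python3 -m jog '[[[0,0,-0.3,0,0,0],[0,0,-1,0,0,0],[0,0,-1,0,0,0]]]' 0.75 >/dev/null
python3 -m jog '[[[-1,0.6,0,0,0,0],[-1,0.6,0,0,0,0],[-1,0.6,0,0,0,0]]]' >/dev/null
python3 -m jog '[[[-0.95,0.51,0,0,0,0.045],[-0.95,0.51,0,0,0,0.045],[-0.95,0.51,0,0,0,0.045]]]'
python3 -c "
from h import *
d(.5683,-.3486,.014,92.5)"
```

```text
t: 12.88
ee_pos: [0.4679, -0.1998, 0.0139]
orientation: [0.679, 0.734, -0.0, 0.0]
ft_force: [0.7, -0.1, 0.8]
grip_width: 0.488
gripper_force: 0.0
t: 14.38
ee_pos: [0.568, -0.3483, 0.0925]
orientation: [0.692, 0.722, -0.0, -0.001]
ft_force: [-0.1, 0.5, 0.5]
grip_width: 0.75
gripper_force: 0.0
at [ 0.568  -0.3483  0.0925] yaw 92.4 w 0.750 t 14.4 F [-0.1  0.5  0.5] shift [-0.    0.    0.98] turn [-0.002 -0.001 -0.003] q [-0.65  0.68  1.56 -0.    0.9  -0.69]
```

```bash

python3 -m jog '[[[0,0,0.3,0,0,0],[0,0,0.98,0,0,0],[0,0,0.98,0,0,0],[0,0,0.98,0,0,0]]]' >/dev/null
python3 -m jog '[[[0,0,0,0,0,0],[0,0,0,0,0,0],[0,0,0,0,0,0],[0,0,0,0,0,0],[0,0,0,0,0,0]]]' 0.49
python3 -m jog '[[[0,0,0,0,0,0],[0,0,0,0,0,0],[0,0,0,0,0,0]]]' 0.65 >/dev/null
python3 -m jog '[[[0,0,-0.3,0,0,0],[0,0,-1,0,0,0],[0,0,-1,0,0,0]]]' >/dev/null
python3 -m jog '[[[1,-0.1,-0.6,0,0,0],[1,-0.1,-0.6,0,0,0],[1,-0.1,-0.6,0,0,0]]]' 0.95 >/dev/null
python3 -m jog '[[[1,-0.3,0,0,0,0],[1,-0.3,0,0,0,0],[1,-0.3,0,0,0,0]]]'  >/dev/null
python3 -m jog '[[[1,-0.4,0,0,0,0],[1,-0.4,0,0,0,0],[1,-0.4,0,0,0,0]]]'  >/dev/null
python3 -m jog '[[[1,-0.5,0,0,0,0],[1,-0.5,0,0,0,0],[1,-0.5,0,0,0,0]]]'  >/dev/null
cat > look.py <<'E'
from lab import *
def jars(im):
    h=cv2.cvtColor(im,cv2.COLOR_RGB2HSV);m=cv2.inRange(h,(6,150,120),(18,255,255));k,l,st,c=cv2.connectedComponentsWithStats(m)
    for i in range(1,k):
        if st[i,4]>60:print('jar px',c[i].round(1),st[i,4],'xy',atz('top',*c[i],.068)[:2].round(3))
E
python3 - <<'E'
from look import *
b=shot('top','t4.png');jars(b)
for X in((.4674,-.2008),(.5686,-.3486)): lab(b,proj('top',(*X,.025)))
d(.434,.074,.1)
E
```

```text
t: 15.5
ee_pos: [0.5685, -0.3484, 0.0154]
orientation: [0.692, 0.722, -0.0, 0.0]
ft_force: [0.1, -0.1, -0.5]
grip_width: 0.49
gripper_force: 0.0
jar px [178.2 153.5] 166 xy [0.651 0.17 ]
jar px [197.2 176. ] 176 xy [0.566 0.099]
jar px [182.1 192.1] 178 xy [0.507 0.152]
pos [ 0.4694 -0.2003] axis yaw -85.8 size px [13.3 29.6] yellow edges deg [-26.6  35.3] mid 4.3 mean-off deg 2.4
pos [ 0.5689 -0.3488] axis yaw -87.4 size px [13.2 29.7] yellow edges deg [-33.7  27.6] mid -3.1 mean-off deg -4.5
at [ 0.4526 -0.0341  0.1436] yaw 92.4 w 0.948 t 17.8 F [ 0.5  0.1 -0.5] shift [ 1.36 -0.18  0.54] turn [0. 0. 0.] q [-0.22  0.35  2.05 -0.    0.74 -0.26]
```

Both labels are within about 5° of up. Next the jars: slots in tray are (.40,.370), (.41,.295), (.543,.387) and (.552,.312), yaw 97. I'll start with the nearest jar at (.433,.073).

```bash

python3 -m jog '[[[0.67,-0.1,0,0,0,-0.05],[0.67,-0.1,0,0,0,-0.05],[0.67,-0.1,0,0,0,-0.05]]]' 0.9 15 >/dev/null
python3 -m jog '[[[0.67,-0.05,0.3,0,0,-0.05],[0.67,-0.05,0.3,0,0,-0.05],[0.67,-0.05,0.3,0,0,-0.05]]]'
python3 - <<'E'
from h import *
d(.433,.073,.014,97)
s=shot('scene');c=s[120:230,230:340];cv2.imwrite('pics/a5.png',cv2.resize(c,(550,550))[:,:,::-1])
E
```

```text
t: 18.55
ee_pos: [0.4336, 0.0722, 0.1195]
orientation: [0.664, 0.748, 0.0, 0.0]
ft_force: [0.0, -0.1, -0.2]
grip_width: 0.898
gripper_force: 0.0
at [0.4336 0.0722 0.1195] yaw 96.9 w 0.898 t 18.6 F [ 0.  -0.1 -0.2] shift [ 0.01 -0.01  1.32] turn [ 0.001  0.    -0.003] q [ 0.01  0.38  2.1  -0.    0.66 -0.1 ]
```

View pics/a5.png

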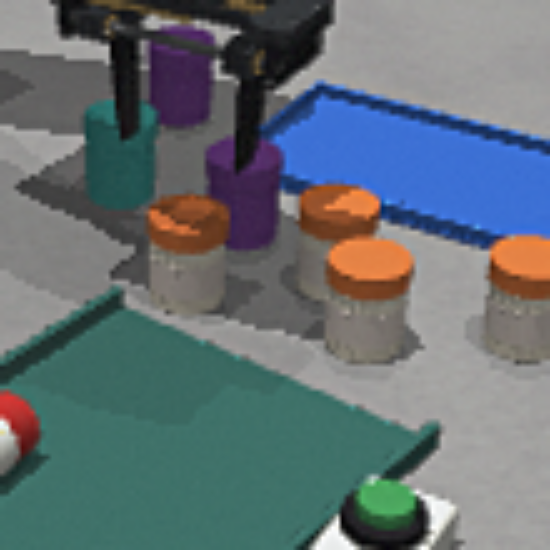

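```bash

python3 -m jog '[[[0,-0.01,0.5,0,0,0],[0,-0.01,0.9,0,0,0],[0,-0.01,0.9,0,0,0]]]' >/dev/null
python3 -m jog '[[[0,0,0.3,0,0,0],[0,0,0.42,0,0,0],[0,0,0.42,0,0,0]]]' >/dev/null
python3 -m jog '[[[0,0,0,0,0,0],[0,0,0,0,0,0],[0,0,0,0,0,0],[0,0,0,0,0,0]]]' 0.3 15
python3 -m jog '[[[0,0,-0.4,0,0,0],[0,0,-1,0,0,0],[0,0,-1,0,0,0]]]' >/dev/null
python3 -m jog '[[[0.94,0,-0.6,0,0,0],[0.94,0,-0.6,0,0,0],[0.94,0,-0.6,0,0,0]]]' 
python3 -m jog '[[[0.94,0,0,0,0,0],[0.94,0,0,0,0,0],[0.94,0,0,0,0,0]]]' >/dev/null
python3 -m jog '[[[0.94,0,0,0,0,0],[0.94,0,0,0,0,0],[0.94,0,0,0,0,0]]]' >/dev/null
python3 -m jog '[[[0.94,0.05,0,0,0,0],[0.94,0.05,0,0,0,0],[0.94,0.05,0,0,0,0]]]' 
python3 - <<'E'
from h import *
d(.4005,.37,.021,97)
E
```

```text
t: 19.85
ee_pos: [0.4322, 0.0732, 0.0141]
orientation: [0.663, 0.748, 0.0, 0.0]
ft_force: [1.2, 0.7, 5.6]
grip_width: 0.607
gripper_force: 15.0
t: 20.6
ee_pos: [0.4225, 0.1488, 0.1416]
orientation: [0.662, 0.749, 0.0, 0.0]
ft_force: [-0.3, -0.4, -1.4]
grip_width: 0.61
gripper_force: 15.0
t: 21.72
ee_pos: [0.3997, 0.3712, 0.1414]
orientation: [0.663, 0.748, -0.001, 0.0]
ft_force: [-0.7, 0.0, -0.9]
grip_width: 0.604
gripper_force: 15.0
at [0.3997 0.3712 0.1414] yaw 96.9 w 0.604 t 21.7 F [-0.7  0.  -0.9] shift [-0.01  0.01  1.5 ] turn [-0.001  0.001 -0.002] q [ 0.63  0.47  1.83 -0.    0.84  0.51]
```

```bash

python3 -m jog '[[[0,0,0.5,0,0,0],[0,0,1,0,0,0],[0,0,1,0,0,0]]]' >/dev/null
python3 -m jog '[[[0,0,0.25,0,0,0],[0,0,0.4,0,0,0],[0,0,0.5,0,0,0],[0,0,0.5,0,0,0]]]'
python3 -m jog '[[[0,0,0,0,0,0],[0,0,0,0,0,0],[0,0,0,0,0,0]]]' 0.85
python3 -m jog '[[[0,0,-0.3,0,0,0],[0,0,-1,0,0,0],[0,0,-1,0,0,0]]]' >/dev/null
python3 -m jog '[[[-0.9,0.3,-0.6,0,0,0],[-0.9,0.3,-0.6,0,0,0],[-0.9,0.3,-0.6,0,0,0]]]'  >/dev/null
python3 -m jog '[[[-0.9,0.5,0,0,0,0],[-0.9,0.5,0,0,0,0],[-0.9,0.5,0,0,0,0]]]'  >/dev/null
python3 -m jog '[[[-0.8,0.2,0,0,0,0],[-0.8,0.2,0,0,0,0],[-0.8,0.2,0,0,0,0]]]'  >/dev/null
python3 - <<'E'
from look import *
d(.508,.153,.014,97)
b=shot('top');jars(b)
s=shot('scene','s5.png')
h=cv2.cvtColor(s,cv2.COLOR_RGB2HSV);m=cv2.inRange(h,(6,150,120),(18,255,255));k,l,st,c=cv2.connectedComponentsWithStats(m)
print([(c[i].round(1).tolist(),st[i].tolist()) for i in range(1,k) if st[i,4]>30], proj('scene',(.4,.37,.07)))
E
```

```text
t: 22.6
ee_pos: [0.3997, 0.3721, 0.0219]
orientation: [0.663, 0.748, -0.0, 0.0]
ft_force: [-0.3, 0.2, -1.8]
grip_width: 0.606
gripper_force: 15.0
t: 22.98
ee_pos: [0.3997, 0.3723, 0.0221]
orientation: [0.663, 0.748, 0.0, 0.0]
ft_force: [0.1, 0.0, -0.3]
grip_width: 0.833
gripper_force: 0.0
at [0.5034 0.1763 0.1494] yaw 96.9 w 0.844 t 24.5 F [ 0.2  0.7 -0.9] shift [-0.3   0.02  1.69] turn [-0.001 -0.    -0.002] q [0.21 0.44 1.86 0.   0.84 0.09]
jar px [179.8 152.9] 128 xy [0.653 0.165]
jar px [197.1 176. ] 177 xy [0.566 0.1  ]
jar px [184.1 192. ] 124 xy [0.508 0.145]
[([304.4, 131.4], [298, 129, 14, 6, 69]), ([296.8, 160.6], [290, 157, 16, 8, 88]), ([303.5, 171.3], [296, 167, 17, 9, 120]), ([336.0, 171.1], [328, 167, 17, 9, 117])] [303.88658133 132.07490455]
```

```bash

python3 -m jog '[[[-0.3,0.02,0.4,0,0,0],[-0.3,0.02,0.9,0,0,0],[-0.3,0.02,0.9,0,0,0]]]' >/dev/null
python3 -m jog '[[[0,0,0.5,0,0,0],[0,0,0.79,0,0,0],[0,0,0.79,0,0,0]]]' >/dev/null
python3 -m jog '[[[0,0,0,0,0,0],[0,0,0,0,0,0],[0,0,0,0,0,0],[0,0,0,0,0,0]]]' 0.3 15
python3 -m jog '[[[0,0,-0.4,0,0,0],[0,0,-1,0,0,0],[0,0,-1,0,0,0]]]' >/dev/null
python3 -m jog '[[[0.4,-0.3,-0.6,0,0,0],[0.4,-0.3,-0.6,0,0,0],[0.4,-0.3,-0.6,0,0,0]]]' >/dev/null
python3 -m jog '[[[0.75,-0.35,0,0,0,0],[0.75,-0.35,0,0,0,0],[0.75,-0.35,0,0,0,0]]]' >/dev/null
python3 -m jog '[[[0.76,-0.35,0,0,0,0],[0.76,-0.35,0,0,0,0],[0.76,-0.35,0,0,0,0]]]' 
python3 - <<'E'
from h import *
d(.4095,.295,.021,97)
E
```

```text
t: 25.82
ee_pos: [0.509, 0.1519, 0.0155]
orientation: [0.663, 0.748, 0.001, 0.0]
ft_force: [-2.0, 1.1, 6.9]
grip_width: 0.605
gripper_force: 15.0
t: 27.32
ee_pos: [0.4113, 0.2932, 0.1421]
orientation: [0.663, 0.748, -0.0, 0.0]
ft_force: [0.5, -0.9, -1.8]
grip_width: 0.611
gripper_force: 15.0
at [0.4113 0.2932 0.1421] yaw 96.9 w 0.611 t 27.3 F [ 0.5 -0.9 -1.8] shift [ 0.03 -0.02  1.51] turn [-0.     0.001 -0.002] q [ 0.49  0.42  1.93 -0.    0.79  0.37]
```

```bash

python3 -m jog '[[[0.03,-0.02,0.5,0,0,0],[0.03,-0.02,1,0,0,0],[0.03,-0.02,1,0,0,0]]]' >/dev/null
python3 -m jog '[[[0,0,0.25,0,0,0],[0,0,0.4,0,0,0],[0,0,0.5,0,0,0],[0,0,0.5,0,0,0]]]'
python3 -m jog '[[[0,0,0,0,0,0],[0,0,0,0,0,0],[0,0,0,0,0,0]]]' 0.85 >/dev/null
python3 -m jog '[[[0,0,-0.3,0,0,0],[0,0,-1,0,0,0],[0,0,-1,0,0,0]]]' >/dev/null
python3 -m jog '[[[-0.8,0.5,-0.6,0,0,0],[-0.8,0.5,-0.6,0,0,0],[-0.8,0.5,-0.6,0,0,0]]]'  >/dev/null
python3 -m jog '[[[-0.95,0.6,0,0,0,0],[-0.95,0.6,0,0,0,0],[-0.95,0.6,0,0,0,0]]]'  >/dev/null
python3 -m jog '[[[-0.91,0.56,0,0,0,0],[-0.91,0.56,0,0,0,0],[-0.91,0.56,0,0,0,0]]]'  >/dev/null
python3 - <<'E'
from look import *
d(.567,.1,.014,97)
b=shot('top');jars(b)
s=shot('scene','s6.png')
h=cv2.cvtColor(s,cv2.COLOR_RGB2HSV);m=cv2.inRange(h,(6,150,120),(18,255,255));k,l,st,c=cv2.connectedComponentsWithStats(m)
print([(c[i].round(1).tolist(),st[i].tolist()) for i in range(1,k) if st[i,4]>30], proj('scene',(.4,.37,.07)),proj('scene',(.4095,.295,.07)),proj('scene',(.652,.17,.07)),proj('scene',(.567,.1,.07)))
E
```

```text
t: 28.2
ee_pos: [0.409, 0.2959, 0.0227]
orientation: [0.663, 0.748, -0.0, 0.0]
ft_force: [-0.5, 0.4, -0.9]
grip_width: 0.605
gripper_force: 15.0
at [0.5659 0.1008 0.1497] yaw 96.8 w 0.846 t 30.1 F [-0.3  0.2 -0.7] shift [-0.01  0.02  1.7 ] turn [-0.002 -0.    -0.004] q [ 0.06  0.49  1.75  0.    0.89 -0.06]
[([299.1, 135.2], [296, 130, 9, 12, 78]), ([336.2, 171.2], [328, 167, 17, 9, 113]), ([302.4, 172.3], [296, 168, 16, 12, 100])] [303.88658133 132.07490455] [295.67696187 138.91464079] [335.44217413 170.92715885] [302.91568676 171.08985305]
```

```bash

python3 -m jog '[[[-0.01,0.02,0.4,0,0,0],[-0.01,0.02,0.9,0,0,0],[-0.01,0.02,0.9,0,0,0]]]' >/dev/null
python3 -m jog '[[[0,0,0.5,0,0,0],[0,0,0.8,0,0,0],[0,0,0.8,0,0,0]]]' >/dev/null
python3 -m jog '[[[0,0,0,0,0,0],[0,0,0,0,0,0],[0,0,0,0,0,0],[0,0,0,0,0,0]]]' 0.3 15
python3 -m jog '[[[0,0,-0.4,0,0,0],[0,0,-1,0,0,0],[0,0,-1,0,0,0]]]' >/dev/null
python3 -m jog '[[[0.9,0,-0.6,0,0,0],[0.9,0,-0.6,0,0,0],[0.9,0,-0.6,0,0,0]]]' >/dev/null
python3 -m jog '[[[0.9,0,0,0,0,0],[0.9,0,0,0,0,0],[0.9,0,0,0,0,0]]]' >/dev/null
python3 -m jog '[[[0.9,0.08,0,0,0,0],[0.9,0.08,0,0,0,0],[0.9,0.08,0,0,0,0]]]' >/dev/null
python3 -m jog '[[[0.9,0.07,0,0,0,0],[0.9,0.07,0,0,0,0],[0.9,0.07,0,0,0,0]]]' 
python3 - <<'E'
from h import *
d(.5435,.387,.021,97)
E
```

```text
t: 31.42
ee_pos: [0.5684, 0.1002, 0.0156]
orientation: [0.663, 0.748, 0.001, 0.001]
ft_force: [-1.1, 1.2, 7.4]
grip_width: 0.608
gripper_force: 15.0
t: 33.3
ee_pos: [0.5454, 0.3862, 0.1421]
orientation: [0.663, 0.748, -0.001, 0.0]
ft_force: [-0.4, -0.9, -1.2]
grip_width: 0.607
gripper_force: 15.0
at [0.5454 0.3862 0.1421] yaw 96.9 w 0.607 t 33.3 F [-0.4 -0.9 -1.2] shift [ 0.01 -0.02  1.51] turn [-0.001  0.001 -0.002] q [ 0.52  0.62  1.52 -0.    1.    0.4 ]
```

```bash

python3 -m jog '[[[0.01,-0.02,0.5,0,0,0],[0.01,-0.02,1,0,0,0],[0.01,-0.02,1,0,0,0]]]' >/dev/null
python3 -m jog '[[[0,0,0.25,0,0,0],[0,0,0.4,0,0,0],[0,0,0.5,0,0,0],[0,0,0.5,0,0,0]]]'
python3 -m jog '[[[0,0,0,0,0,0],[0,0,0,0,0,0],[0,0,0,0,0,0]]]' 0.85 >/dev/null
python3 -m jog '[[[0,0,-0.3,0,0,0],[0,0,-1,0,0,0],[0,0,-1,0,0,0]]]' >/dev/null
python3 -m jog '[[[-0.95,0.34,-0.6,0,0,0],[-0.95,0.34,-0.6,0,0,0],[-0.95,0.34,-0.6,0,0,0]]]'  >/dev/null
python3 -m jog '[[[-0.95,0.34,0,0,0,0],[-0.95,0.34,0,0,0,0],[-0.95,0.34,0,0,0,0]]]'  >/dev/null
python3 -m jog '[[[-0.95,0.34,0,0,0,0],[-0.95,0.34,0,0,0,0],[-0.95,0.34,0,0,0,0]]]'  >/dev/null
python3 - <<'E'
from look import *
d(.652,.171,.014,97)
b=shot('top');jars(b)
s=shot('scene','s7.png')
h=cv2.cvtColor(s,cv2.COLOR_RGB2HSV);m=cv2.inRange(h,(6,150,120),(18,255,255));k,l,st,c=cv2.connectedComponentsWithStats(m)
print([(c[i].round(1).tolist(),st[i].tolist()) for i in range(1,k) if st[i,4]>30],proj('scene',(.652,.17,.07)))
E
```

```text
t: 34.17
ee_pos: [0.5436, 0.3881, 0.0224]
orientation: [0.663, 0.748, -0.0, 0.0]
ft_force: [-0.2, 0.2, -1.2]
grip_width: 0.603
gripper_force: 15.0
at [0.6517 0.172  0.1501] yaw 96.9 w 0.853 t 36.0 F [ 0.2  1.4 -0.1] shift [-0.01  0.    1.7 ] turn [-0.001 -0.    -0.003] q [0.16 0.62 1.5  0.   1.02 0.04]
jar px [117.4 182.5] 168 xy [0.543 0.385]
[([296.3, 135.5], [288, 130, 17, 12, 139]), ([337.7, 140.5], [331, 137, 15, 10, 87]), ([335.2, 171.9], [328, 167, 17, 12, 100])] [335.44217413 170.92715885]
```

```bash

python3 -m jog '[[[-0.01,0,0.4,0,0,0],[-0.01,0,0.9,0,0,0],[-0.01,0,0.9,0,0,0]]]' >/dev/null
python3 -m jog '[[[0,0,0.5,0,0,0],[0,0,0.8,0,0,0],[0,0,0.8,0,0,0]]]' >/dev/null
python3 -m jog '[[[0,0,0,0,0,0],[0,0,0,0,0,0],[0,0,0,0,0,0],[0,0,0,0,0,0]]]' 0.3 15
python3 -m jog '[[[0,0,-0.4,0,0,0],[0,0,-1,0,0,0],[0,0,-1,0,0,0]]]' >/dev/null
python3 -m jog '[[[0.4,-0.3,-0.6,0,0,0],[0.4,-0.3,-0.6,0,0,0],[0.4,-0.3,-0.6,0,0,0]]]' >/dev/null
python3 -m jog '[[[0.75,-0.36,0,0,0,0],[0.75,-0.36,0,0,0,0],[0.75,-0.36,0,0,0,0]]]' >/dev/null
python3 -m jog '[[[0.75,-0.36,0,0,0,0],[0.75,-0.36,0,0,0,0],[0.75,-0.36,0,0,0,0]]]' 
python3 - <<'E'
from h import *
d(.5525,.312,.021,97)
E
```

```text
t: 37.4
ee_pos: [0.6526, 0.1709, 0.0157]
orientation: [0.663, 0.748, 0.001, 0.0]
ft_force: [0.3, 0.4, 7.3]
grip_width: 0.606
gripper_force: 15.0
t: 38.9
ee_pos: [0.5534, 0.3111, 0.1421]
orientation: [0.663, 0.748, -0.0, 0.0]
ft_force: [-0.2, -0.8, -2.3]
grip_width: 0.611
gripper_force: 15.0
at [0.5534 0.3111 0.1421] yaw 96.9 w 0.611 t 38.9 F [-0.2 -0.8 -2.3] shift [ 0.01 -0.01  1.51] turn [-0.     0.001 -0.002] q [ 0.41  0.58  1.61 -0.    0.95  0.29]
```

```bash

python3 -m jog '[[[0.01,-0.01,0.5,0,0,0],[0.01,-0.01,1,0,0,0],[0.01,-0.01,1,0,0,0]]]' >/dev/null
python3 -m jog '[[[0,0,0.25,0,0,0],[0,0,0.4,0,0,0],[0,0,0.5,0,0,0],[0,0,0.5,0,0,0]]]'
python3 -m jog '[[[0,0,0,0,0,0],[0,0,0,0,0,0],[0,0,0,0,0,0]]]' 0.85 >/dev/null
python3 -m jog '[[[0,0,-0.3,0,0,0],[0,0,-1,0,0,0],[0,0,-1,0,0,0]]]' >/dev/null
python3 -m jog '[[[-1,0.2,-0.8,0,0,0],[-1,0.2,-0.8,0,0,0],[-1,0.2,-0.8,0,0,0]]]' 0 >/dev/null
python3 -m jog '[[[-1,0.2,0,0,0,0],[-1,0.2,0,0,0,0],[-1,0.2,0,0,0,0]]]'  >/dev/null
python3 -m jog '[[[-1,0.2,0,0,0,0],[-1,0.2,0,0,0,0],[-1,0.2,0,0,0,0]]]'  >/dev/null
python3 - <<'E'
from look import *
d(.707,-.098,.06,97)
b=shot('top','t8.png');jars(b)
for X in((.4694,-.2008),(.5686,-.3486)): lab(b,proj('top',(*X,.025)))
s=shot('scene','s8.png')
cv2.imwrite('pics/a8.png',np.vstack([cv2.resize(s[110:230,240:400],(560,420)),cv2.resize(b[140:250,80:350],(560,180))])[:,:,::-1])
E
```

```text
t: 39.78
ee_pos: [0.5521, 0.3124, 0.0227]
orientation: [0.663, 0.748, -0.0, 0.0]
ft_force: [-0.2, -0.1, -2.1]
grip_width: 0.607
gripper_force: 15.0
at [0.6282 0.0804 0.1661] yaw 96.8 w 0.012 t 41.6 F [-0.1  1.4  0.3] shift [-2.33  0.71  1.32] turn [-0.001 -0.    -0.003] q [ 0.02  0.55  1.59  0.    1.   -0.1 ]
jar px [138.2 180.5] 170 xy [0.55  0.311]
jar px [117.7 182.6] 177 xy [0.543 0.384]
pos [ 0.4694 -0.2001] axis yaw -85.5 size px [13.3 29.7] yellow edges deg [-26.7  34.9] mid 4.1 mean-off deg 2.2
pos [ 0.5686 -0.3489] axis yaw -87.5 size px [13.4 29.7] yellow edges deg [-32.7  27.5] mid -2.6 mean-off deg -4.1
```

View pics/a8.png

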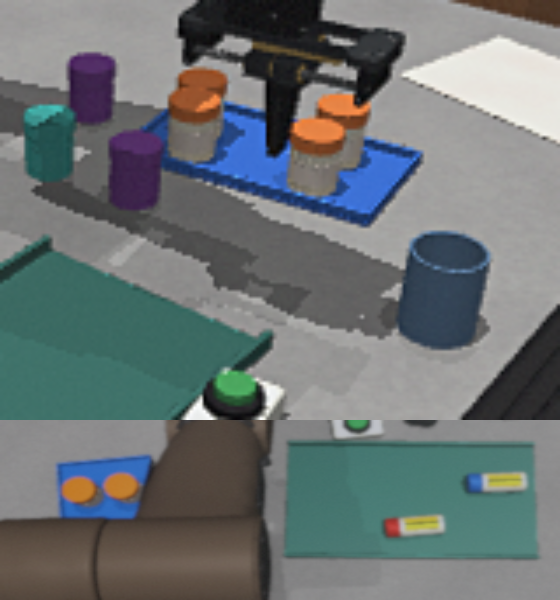

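All four jars stand in the tray and both labels are up. Next I'll move above the button and recheck before pressing.

```bash

python3 -m jog '[[[-0.8,0.25,0,0,0,0],[-0.8,0.25,0,0,0,0],[-0.8,0.25,0,0,0,0]]]'  >/dev/null
python3 -m jog '[[[-0.8,0.25,0,0,0,0],[-0.8,0.25,0,0,0,0],[-0.8,0.25,0,0,0,0]]]'  >/dev/null
python3 -m jog '[[[-0.73,0.21,0.9,0,0,0],[-0.73,0.21,0.9,0,0,0],[-0.73,0.21,0.9,0,0,0],[-0.73,0.21,0.9,0,0,0]]]'  >/dev/null
python3 - <<'E'
from look import *
d(.707,-.098,.05,97)
b=shot('top','t9.png');jars(b)
for X in((.4694,-.2008),(.5686,-.3486)):
  try: lab(b,proj('top',(*X,.025)))
  except Exception as e: print('hidden',e)
s=shot('scene','s9.png')
cv2.imwrite('pics/a9.png',cv2.resize(s[110:270,180:390],(788,600))[:,:,::-1])
E
```

```text
at [ 0.7073 -0.0964  0.0959] yaw 97.0 w 0.008 t 43.0 F [ 0.4 -0.  -0.1] shift [-0.02 -0.01  0.57] turn [ 0.001  0.    -0.   ] q [-0.23  0.73  1.43  0.    0.98 -0.35]
jar px [117.7 182.6] 177 xy [0.543 0.384]
jar px [126.  227.1] 176 xy [0.382 0.346]
pos [ 0.4693 -0.2003] axis yaw -85.7 size px [13.4 29.6] yellow edges deg [-26.8  35. ] mid 4.1 mean-off deg 2.1
pos [ 0.5689 -0.3488] axis yaw -87.5 size px [13.2 29.7] yellow edges deg [-33.6  27.6] mid -3.0 mean-off deg -4.4
```

View pics/a9.png

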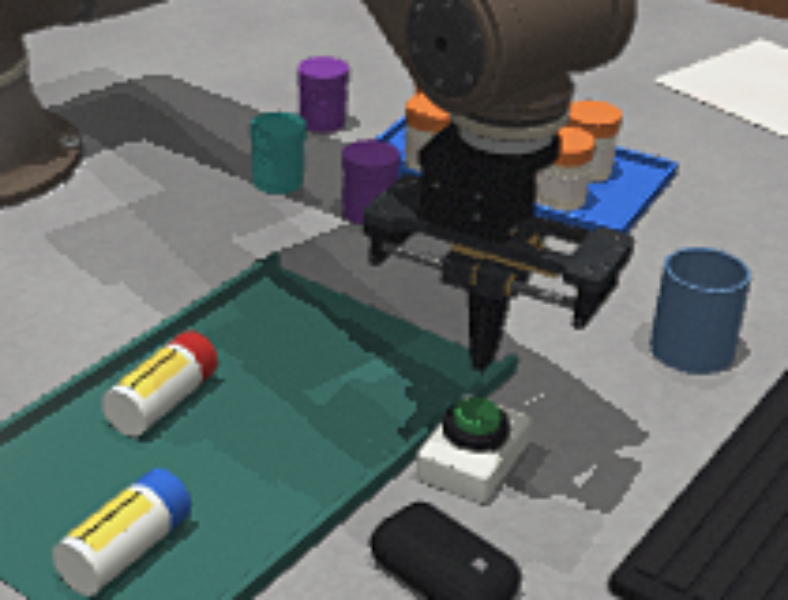

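The jar at slot (.400,.370) now reads (.382,.346), so it seems to have been knocked. I'll swing aside to see the whole tray.

```bash

python3 -m jog '[[[-0.5,-0.2,-1,0,0,0],[-0.5,-0.2,-1,0,0,0],[-0.5,-0.2,-1,0,0,0]]]'  >/dev/null
python3 -m jog '[[[-1,-0.3,0,0,0,0],[-1,-0.3,0,0,0,0],[-1,-0.3,0,0,0,0]]]'  >/dev/null
python3 -m jog '[[[-1,-0.4,0,0,0,0],[-1,-0.4,0,0,0,0],[-1,-0.4,0,0,0,0]]]'  >/dev/null
python3 - <<'E'
from look import *
d(.707,-.098,.095,97)
b=shot('top','t10.png');jars(b)
s=shot('scene','s10.png')
cv2.imwrite('pics/a10.png',np.vstack([cv2.resize(s[110:210,240:380],(560,400)),cv2.resize(b[140:280,80:280],(560,200))])[:,:,::-1])
E
```

```text
at [ 0.6596 -0.3054  0.1742] yaw 96.8 w 0.004 t 44.2 F [-0.1  0.6 -0. ] shift [2.5  0.9  0.99] turn [-0.    -0.001 -0.004] q [-0.52  0.68  1.32  0.    1.15 -0.64]
jar px [138.2 180.5] 168 xy [0.55  0.311]
jar px [117.8 182.6] 178 xy [0.543 0.384]
jar px [133.9 223.9] 377 xy [0.394 0.318]
```

View pics/a10.png

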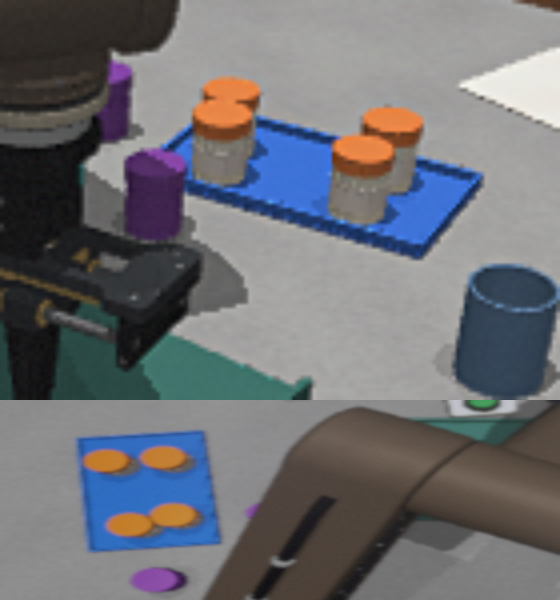

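The two near jars now touch but all four are upright and well inside the tray, so nothing needs mending. I'll go back and press.

```bash

python3 -m jog '[[[0.9,0.3,0,0,0,0],[0.9,0.3,0,0,0,0],[0.9,0.3,0,0,0,0]]]'  >/dev/null
python3 -m jog '[[[0.9,0.3,0,0,0,0],[0.9,0.3,0,0,0,0],[0.9,0.3,0,0,0,0]]]'  >/dev/null
python3 -m jog '[[[0.7,0.3,0.9,0,0,0],[0.7,0.3,0.9,0,0,0],[0.7,0.3,0.9,0,0,0],[0.7,0.3,0.9,0,0,0]]]' 
python3 - <<'E'
from look import *
d(.707,-.098,.05)
b=shot('top');lab(b,proj('top',(.4694,-.2,.025)));lab(b,proj('top',(.5689,-.3488,.025)))
E
python3 -m jog '[[[0,0,0.3,0,0,0],[0,0,0.5,0,0,0],[0,0,0.58,0,0,0],[0,0,0.58,0,0,0]]]'
```

```text
t: 45.58
ee_pos: [0.7075, -0.1001, 0.1037]
orientation: [0.664, 0.748, 0.0, 0.001]
ft_force: [0.7, 0.5, 0.1]
grip_width: 0.006
gripper_force: 0.0
at [ 0.7075 -0.1001  0.1037] yaw 96.8 w 0.006 t 45.6 F [0.7 0.5 0.1] shift [ 0.03 -0.    0.67] turn [0. 0. 0.] q [-0.23  0.73  1.42 -0.    0.99 -0.35]
pos [ 0.4693 -0.2002] axis yaw -85.8 size px [13.4 29.6] yellow edges deg [-26.9  35.1] mid 4.1 mean-off deg 2.2
pos [ 0.5687 -0.3489] axis yaw -87.4 size px [13.3 29.7] yellow edges deg [-32.9  27.8] mid -2.6 mean-off deg -4.0
t: 46.12
ee_pos: [0.7072, -0.0985, 0.0563]
orientation: [0.663, 0.748, -0.0, 0.0]
ft_force: [0.2, 0.3, -0.1]
grip_width: 0.005
gripper_force: 0.0
```

```bash

python3 -m jog '[[[0,0,0.05,0,0,0],[0,0,0.08,0,0,0],[0,0,0.1,0,0,0]]]' 
python3 -m jog '[[[0,0,0.025,0,0,0],[0,0,0.025,0,0,0]]]' 
python3 -m jog '[[[0,0,0.02,0,0,0],[0,0,0.02,0,0,0]]]'
```

```text
t: 46.5
ee_pos: [0.7076, -0.0983, 0.0487]
orientation: [0.663, 0.748, 0.0, 0.001]
ft_force: [-0.2, -1.2, 3.6]
grip_width: 0.005
gripper_force: 1.7
t: 46.75
ee_pos: [0.7076, -0.0983, 0.0465]
orientation: [0.663, 0.748, 0.0, 0.0]
ft_force: [1.9, -0.3, 4.7]
grip_width: 0.004
gripper_force: 2.3
t: 47.0
ee_pos: [0.7076, -0.0983, 0.0462]
orientation: [0.663, 0.748, 0.0, 0.001]
ft_force: [-2.1, 0.3, 13.1]
grip_width: 0.005
gripper_force: 7.0
```

The button bottomed out, with force rising to 13 N. I'll retreat and do a final check.

```bash

python3 -m jog '[[[0,0,-0.3,0,0,0],[0,0,-1,0,0,0],[0,0,-1,0,0,0]]]' >/dev/null
python3 -m jog '[[[-1,-0.3,-0.3,0,0,0],[-1,-0.3,-0.3,0,0,0],[-1,-0.3,-0.3,0,0,0]]]'  >/dev/null
python3 -m jog '[[[-1,-0.4,0,0,0,0],[-1,-0.4,0,0,0,0],[-1,-0.4,0,0,0,0],[-1,-0.4,0,0,0,0]]]'  
python3 - <<'E'
from look import *
b=shot('top','t11.png');jars(b)
s=shot('scene','s11.png')
cv2.imwrite('pics/a11.png',cv2.resize(s[110:290,160:390],(766,600))[:,:,::-1])
E
```

```text
t: 48.25
ee_pos: [0.6711, -0.2623, 0.1482]
orientation: [0.663, 0.749, 0.0, -0.0]
ft_force: [-0.2, 0.5, -0.8]
grip_width: 0.004
gripper_force: 0.0
jar px [138.2 180.5] 168 xy [0.55  0.311]
jar px [117.7 182.5] 176 xy [0.543 0.384]
jar px [134.  223.9] 378 xy [0.393 0.318]
```

View pics/a11.png

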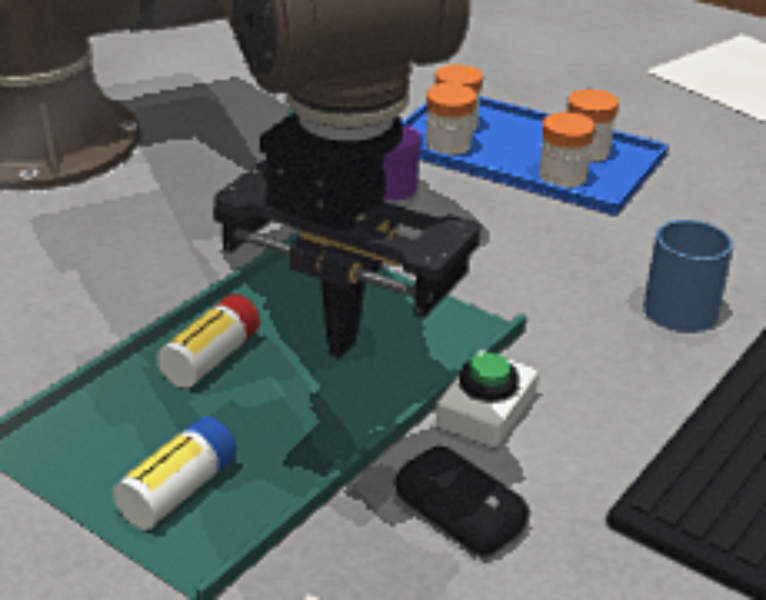

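The jars are upright in the tray, both labels face up and the robot touches nothing. Handing in.

```bash
python3 -c "
from plant import env
print(env.hand_in())"
```

```text
the job is handed in; nothing more can be done
None
```

The job is handed in (no verdict shown): both canisters lie on the mat with labels within about 5° of up, all four orange-lidded jars stand in the tray (one was knocked about 3 cm there but stayed upright), and the call button was pressed last.

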